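Hang the lift-off door on the parts cabinet and shut it

TASK

Take the parts cabinet's steel door out of the grooved sample stand and hang it back on the cabinet: lower its two hinge barrels together over the two upright hinge pins until the door is fully down. The hinge strip is side-to-side adjustable, so feel for the pins with light pressure instead of forcing the door, then swing it gently shut against its rubber buffers and leave it. Do not disturb the two sample boards or the other things on the counter.

Things in the scene. Friction and masses are not known exactly. Their poses are not given: they have to be found in the camera images.
- door_center (a point): Centre of the plate of the loose lift-off door: grey double-skinned steel, 16 mm thick (its x), 170 wide (its y), 180 high (its z, up), 0.3 to 0.6 kg. It starts upright in one of the stand's three grooves, the tallest panel there; its top edge is free to be gripped across the 16 mm. Hinge barrels beyond its +y edge; the -y edge is the free one.
- door_socket (a point): Centre of the underside of the door's lower hinge barrel, on the hinge axis: 98 mm to +y of and 55 below door_center (door axes). Two equal steel barrels, 24 mm outside, 25 long, 11 bore right through, the upper 110 above the lower (undersides 35 and 145 above the door's bottom edge).
- door_edge (a point): Middle of the door's free (-y) edge, half-way up: 85 mm to -y of door_center, 183 from the hinge axis (door axes).
- door: The same door, same axes; origin at the middle of the plate's bottom edge, 90 mm below door_center. Its +x face is the outside, bare but for a lock cylinder (18 dia., 8 proud) 66 to -y, 85 above the bottom. Hung, it is 90 deg open with axes parallel to the cabinet's, and shut when turned -90 deg about z from there (outside facing the cabinet's -y).
- cabinet: Fixed grey steel counter cabinet, bins inside, 220 mm wide (x), 200 deep (y), 225 high, origin under its centre; open front at y = -100. An upright steel hinge strip near the +x end of the front carries two brackets (22 dia., 22 long), each with an upright pin. Two rubber buffers 6 thick on the front at x = -82 stop the door. Hung, the door's bottom edge is at z = 30, its top at 210.
- pin_nominal (a point): Cabinet point x +86, y -115, z 65 mm: foot of the lower pin if the hinge strip sat mid-way in its slots. It is clamped fast anywhere within 8 mm either way along cabinet x; this is not measured. y and z are exact. Pins 9 dia., 16 long, tips chamfered 0.5, upper 110 above lower; barrels seat at the pins' feet. Bring the door in level, 20 to 55 above its hung height, to pass the brackets.
- stand: Fixed beech sample stand, 205 (x) by 130 (y) by 40 high, origin at the centre of its underside, with three grooves along its y, 19 wide, 62 apart (x = -62, 0, +62), their floor 14 above the counter.
- board_a: Loose brown wood sample board, 16 thick (x), 150 wide (y), 100 high, standing in a groove of the stand; origin at the centre of its underside.
- board_b: Loose white sample board, same size, in another groove.
- screw_box: Loose cardboard box of screws, 75 x 110 x 55 high, beyond the cabinet and stand; origin at the centre of its underside.
- tape_measure: Loose black tape measure, 70 x 35 x 65 high, beyond the stand; origin at the centre of its underside.
- padlock: Loose brass padlock lying flat, 50 wide, 22 thick; origin under its body.
- nail_tub: Loose grey round tub of nails, 84 dia. and 70 high; origin at the centre of its underside.
Not all that is in view belongs to the job. Of the things like the door, leave any that is purple; of the rest the smaller one is meant.

How it is judged (in metres and radians):
On the way:
1. the door hangs fully down on both pins, upright (z of door_socket in the frame of pin_nominal between -0.004 and 0.005 m and horizontal distance between door_socket and pin_nominal below 0.012 m and angle between door's own z axis and vertical below 0.08 rad), for 0.3 s.
At the end, for the whole second after the job is handed in: The door hangs by both barrels on the two pins, fully down (within 5 mm) and upright (within 0.08 rad), shut with its free edge within 12 mm of parallel to the cabinet's front, at rest; both sample boards still stand within 30 mm of where they were (all of step 1 and y of door_edge in the frame of cabinet above -0.127 m and x of door_edge in the frame of cabinet below -0.05 m and linear speed of door below 0.02 m/s and distance of each of board_a, board_b from where it was at the start of the episode below 0.03 m); the robot touches nothing.
It fails at once if the door pressed or knocked against the cabinet, its pins or brackets with more than 60 N (contact force between door and cabinet above 60 N).
It fails at once if the door tipped over (more than 35 degrees from upright) (angle between door's own z axis and vertical above 0.61 rad).
It fails at once if a bystander on the counter pushed 30 mm or more (distance of any of board_a, board_b, screw_box, tape_measure, padlock, nail_tub from where it was at the start of the episode above 0.03 m).
It also fails if it takes over 66 s, if anything falls off the work surface, if the arm or the gripper's body presses on something with over 40 N, if the wrist force passes 120 N, or if a joint passes its speed limit or range.

ROBOT

A 6-joint arm with a two-finger parallel gripper is mounted at the origin on the work surface. World frame = base frame: x ahead of the robot, y to its left, z up, the work surface at z = 0. Lengths are in mm, angles in rad, forces in N, time in s.
With the tool pointing down it reaches from about 350 to 975 mm from the base axis. Payload 7.1 kg.
Tool frame: the origin (TCP) lies on the front face of the gripper's body, between the roots of the fingers; the fingertips stand 80 mm ahead of it and the grasp point (between the pads) lies 61 mm ahead of it (env.tips_ahead is the distance from the TCP to the fingertips, in mm); z points along the fingers, y is the line along which they close (so a half turn about z gives the same grasp; the last joint's range is limited). The gripper opens to 88 mm and grips with 3 to 60 N. Pads are 20 mm wide; open, the fingers measure 115 mm over their backs; the gripper's body (75 mm by 178 mm) begins 61 mm behind the grasp point.
Start: joints at [1.288, 0.423, 1.63, -0, 1.089, -0.019], TCP at [162.938, 603.371, 302.675] pointing down, gripper open.
Joint ranges: [-3, 3], [-0.9, 2.11], [0.09, 2.58], [-1.31, 4.45], [0.11, 2.69], [-2.54, 2.54]. Speed limits (rad/s): [2.39, 2.39, 3.01, 3.14, 3.14, 3.14].

INTERFACE

Orientations are given as a unit quaternion [x, y, z, w].
In Python, from station import env, set_gripper, viewer, workorder gives the robot as it stands. Calls block until the motion is done:
- env.reach(position, orientation): joint-space move of the TCP to a pose.
- env.move_l(position, rot=None, rate=150, f_stop=None): straight line of the TCP; rot=None keeps the orientation; rate is the mean speed in mm/s. With f_stop (N) it stops when the force on the tool has changed by that much, and returns True; else False.
- env.move_joints(angles): joint-space move.
- set_gripper(opening): finger opening in mm; the grip force is fixed at half the most; returns when the fingers have stopped.
- env.hold(seconds).
- env.ik(position, orientation): joint angles nearest the present ones, or None.
- env.read_state(): the state.
- viewer.camera(name): name is "scene" or "top"; returns the picture (480x640x3 uint8, blue, green, red); there is no depth.
- viewer.camera_params(name): a dict with "fx", "fy", "cx", "cy" (pixels), "pose" (4x4, takes a point from camera to world coordinates). Camera axes: x right, y up, looking along -z (the intrinsics and any distortion apply to the point x, -y, -z); pixel columns grow to the right and rows downward; lengths in mm; the calibration is good to about 2 mm. A picture is of the moment at which its call begins. camera_params takes no time and is no camera call.
A pose or a line that the arm cannot do raises env.IKError and nothing moves.
- workorder.sign_off(): hands the job in; it is judged then, once.
The state is a dict: "time_s": time; "qpos": joint angles; "dq": joint speeds; "tau": joint torques, N m; "tool_pos": TCP position; "orientation": TCP orientation; "force": force on the tool from outside, world axes, zero at the start; "wrist_torque": the same for the moment, N m; "width": finger opening in mm; "grip_force": force on a finger pad.
Only numpy, scipy, OpenCV 4.12 (cv2) and the standard library are available. Lean on these libraries where they do the work, as an engineer would, in place of code of your own. Each camera call takes 0.05 s, during which the arm holds its last target. There are 200 camera calls.

## Working session

There is one attempt and no reset: what is moved stays moved. The work goes in short steps, each a Python script; the robot and the scene stay as the last script left them, time stands still between calls to the robot, and variables do not carry over. Pictures are saved under pics/ and viewed, at most 10 in all, crops included, and the job is handed in when it is done.

```bash
ls; mkdir -p pics
python3 - <<'E'
from station import env, viewer
import cv2
for n in("scene","top"):
    cv2.imwrite(f"pics/{n}0.png",viewer.camera(n)); p=viewer.camera_params(n); print(n,p)
print(env.read_state())
E
```

```text
pics
scene {'fx': 529.2631488125845, 'fy': 529.2631488125845, 'cx': 323.54857450294736, 'cy': 240.81793466941758, 'pose': array([[ 4.45617269e-01, -6.82911001e-01,  5.78841788e-01,
         1.30315306e+03],
       [ 8.95213053e-01,  3.36795115e-01, -2.91826386e-01,
        -4.91612730e+02],
       [ 4.34036294e-03,  6.48229601e-01,  7.61432561e-01,
         1.14262645e+03],
       [ 0.00000000e+00,  0.00000000e+00,  0.00000000e+00,
         1.00000000e+00]])}
top {'fx': 539.3752528846594, 'fy': 539.3752528846594, 'cx': 327.7980607179059, 'cy': 241.12028662779448, 'pose': array([[-2.27926269e-02,  9.96484228e-01, -8.06205880e-02,
         3.89287148e+02],
       [-9.99677998e-01, -2.18173292e-02,  1.29577722e-02,
        -5.78761342e+01],
       [ 1.11532897e-02,  8.08899697e-02,  9.96660633e-01,
         1.37057855e+03],
       [ 0.00000000e+00,  0.00000000e+00,  0.00000000e+00,
         1.00000000e+00]])}
{'time_s': 0.1, 'qpos': array([ 1.28795556e+00,  4.23741588e-01,  1.63061216e+00, -1.41258063e-05,
        1.08862398e+00, -1.89653687e-02]), 'dq': array([-0.00039044, -0.00229051, -0.00150809, -0.00054768, -0.00035741,
       -0.00163636]), 'tau': array([-3.28022916e-04, -5.45613170e+01, -2.74323893e+01,  6.45716884e-02,
        1.87847775e-02, -2.81326373e-05]), 'tool_pos': array([162.86015101, 602.9936266 , 301.99417709]), 'orientation': array([ 1.31551964e-01,  9.91309034e-01, -6.85606688e-04, -9.79253995e-05]), 'force': array([ 0.29309152, -0.80309056, -0.42011475]), 'wrist_torque': array([-0.0113244, -0.0227149, -0.0422966]), 'grip_force': 0.0, 'width': 87.8108632122495}
```

View pics/scene0.png

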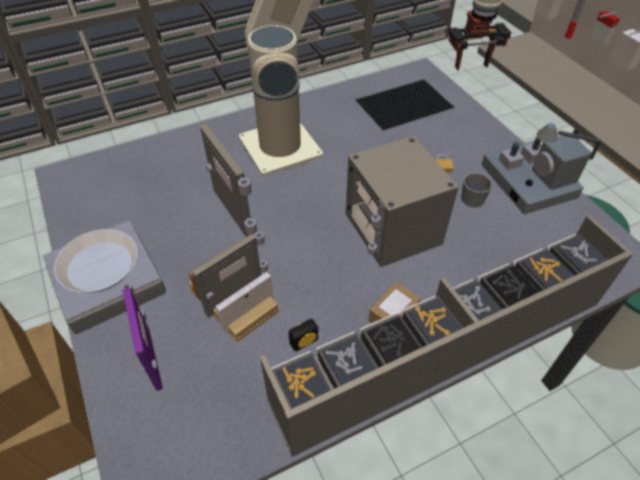

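View pics/top0.png

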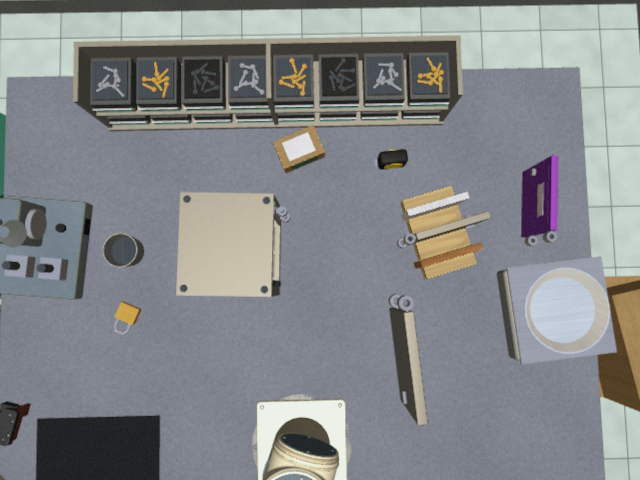

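Top view: the cabinet is centred at about (228,244), with its hinges at the right near (281,211). The door is in the stand's middle groove, running from (406,240) to (490,215), with its barrels at the left end. There is a larger grey decoy at (410,360) and a purple one at (540,200). Next I'll crop in closer.

Run:
```python
import cv2,numpy as np
t=cv2.imread("pics/top0.png");s=cv2.imread("pics/scene0.png")
def c(i,x,y,w,h,W,H): return cv2.resize(i[y:y+h,x:x+w],(W,H),interpolation=cv2.INTER_CUBIC)
a=np.hstack([c(t,170,185,130,120,390,360),c(t,392,180,110,100,396,360)])
b=np.hstack([c(s,340,130,130,80*130//130,390,240),c(s,180,230,132,80,396,240)])
cv2.imwrite("pics/crop0.png",np.vstack([a,b]))
```

```text
(no output)
```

View pics/crop0.png

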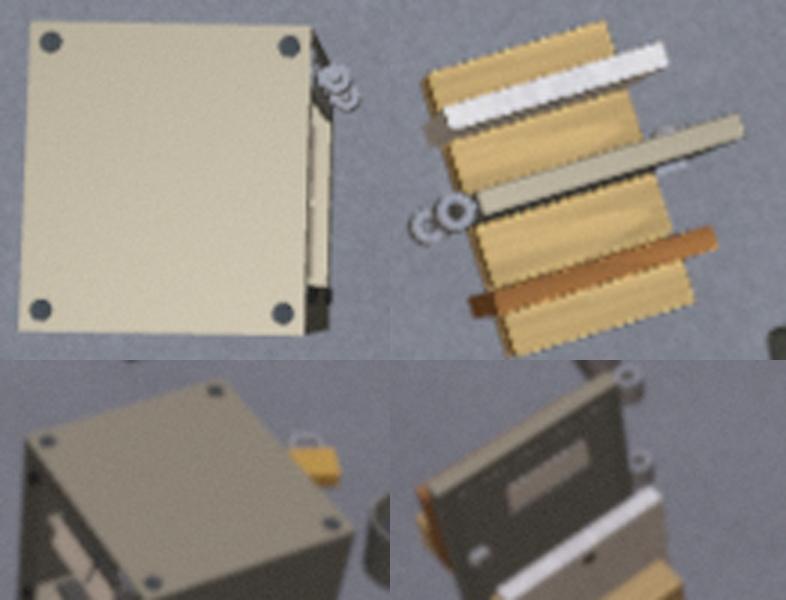

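The crop shows the cabinet top as a clean quadrilateral. Its upper pin is near full-image (281,210) and the lower one near (285,217). The door's top edge runs from (419,236) to (489,215), with the upper barrel ring at about (411,239).

```bash
cat > h.py <<'E'
import cv2,numpy as np
from station import viewer
def ray(n,px,z):
    p=viewer.camera_params(n);R=p["pose"][:3,:3];o=p["pose"][:3,3]
    u,v=px; d=R@np.array([(u-p["cx"])/p["fx"],-(v-p["cy"])/p["fy"],-1.0])
    return o+d*(z-o[2])/d[2]
def proj(n,P):
    p=viewer.camera_params(n);c=p["pose"][:3,:3].T@(np.asarray(P,float)-p["pose"][:3,3])
    return p["cx"]+p["fx"]*c[0]/-c[2],p["cy"]-p["fy"]*c[1]/-c[2]
def rect(img,box,z,lo,hi):
    x,y,w,h=box;m=cv2.inRange(img[y:y+h,x:x+w],lo,hi)
    m=cv2.morphologyEx(m,cv2.MORPH_OPEN,np.ones((3,3)))
    c=max(cv2.findContours(m,0,2)[0],key=cv2.contourArea).reshape(-1,2)+[x,y]
    W=np.array([ray("top",q,z)[:2] for q in c],np.float32)
    return cv2.minAreaRect(W)
E
python3 - <<'E'
from h import *
t=cv2.imread("pics/top0.png")
for q in [(228,244),(450,227),(455,240),(430,206),(200,330),(411,239)]: print(q,t[q[1],q[0]])
def sub(n,box,z,s=lambda im:im):
    x,y,w,h=box;im=t[y:y+h,x:x+w].astype(int)
    m=(im[...,2]>im[...,0]+8)&(im[...,2]>130)
    return m
# cabinet
for nm,(x,y,w,h),z in [("cab",(170,185,105,120),225),("door",(414,205,85,40),194)]:
    im=t[y:y+h,x:x+w].astype(int); m=((im[...,2]>im[...,0]+12)&(im[...,2]-im[...,0]<60)&(im[...,2]>125)).astype(np.uint8)
    cs=cv2.findContours(m,0,2)[0]; c=max(cs,key=cv2.contourArea).reshape(-1,2)+[x,y]
    W=np.array([ray("top",q,z)[:2] for q in c],np.float32); r=cv2.minAreaRect(W); print(nm,r,cv2.boundingRect(c),cv2.boxPoints(r))
for q,z in [((281.3,210),191),((285.3,217.3),81),((411,239),184),((401.5,242.5),74)]: print(q,z,ray("top",q,z))
for q in [(31,22),(310,27),(305,335),(20,331)]: print(ray("top",(170+q[0]/3-.33,185+q[1]/3-.33),225))
E
```

```text
(228, 244) [170 190 200]
(450, 227) [153 172 179]
(455, 240) [122 177 206]
(430, 206) [215 211 213]
(200, 330) [136 127 124]
(411, 239) [66 71 74]
cab ((481.214111328125, 142.86004638671875), (205.7786865234375, 219.9303741455078), 87.75957489013672) (176, 192, 99, 105) [[367.31073   44.348198]
 [587.073     35.75051 ]
 [595.1175   241.37189 ]
 [375.35522  249.96957 ]]
door ((517.9010620117188, -348.0693359375), (23.756938934326172, 167.79957580566406), 15.562297821044922) (416, 212, 74, 28) [[ 483.94894 -270.4322 ]
 [ 528.9672  -432.08014]
 [ 551.85315 -425.70648]
 [ 506.8349  -264.05853]]
(281.3, 210) 191 [555.69430438  27.61205996 191.        ]
(285.3, 217.3) 81 [553.31025687  26.25363516  81.        ]
(411, 239) 184 [ 485.94577276 -257.40441705  184.        ]
(401.5, 242.5) 74 [ 486.92963857 -252.6229195    74.        ]
[594.32003679 241.09062956 225.        ]
[586.56130574  42.35637924 225.        ]
[367.64810449  49.06471431 225.        ]
[375.0488038  248.94592486 225.        ]
```

Run:
```python
from h import *
t=cv2.imread("pics/top0.png");s=cv2.imread("pics/scene0.png")
print([ray("top",q,194) for q in [(416.7,236.6),(489.7,214.6)]], ray("top",(410,238.6),184))
th=np.deg2rad(-2.05);R=np.array([[np.cos(th),-np.sin(th)],[np.sin(th),np.cos(th)]]);c=np.array([480.9,145.4])
for d in(-8,0,8):
  p=c+R@[86+d,-115]
  print(d,p,[np.round(proj(n,[*p,z]),1) for n in("top","scene") for z in(81,65,191,175)])
print(proj("scene",[590.6,42,225]),proj("scene",[367.6,49,225]))
f=lambda i,x,y:cv2.resize(i[y:y+60,x:x+40],(400,600),interpolation=cv2.INTER_CUBIC)
cv2.imwrite("pics/pin.png",np.hstack([f(t,262,185),f(s,352,205)]))
```

```text
[array([ 490.13978461, -268.43588809,  194.        ]), array([ 535.29833758, -431.42256146,  194.        ])] [ 486.88165535 -255.22042351  184.        ]
-8 [554.73634341  27.68341497] [array([284.7, 216.7]), array([285.1, 217.6]), array([281.3, 210.4]), array([281.8, 211.4]), array([371.7, 241.6]), array([371.3, 245.5]), array([375. , 212.9]), array([374.5, 217.3])]
0 [562.73122334  27.39724204] [array([284.8, 213.4]), array([285.2, 214.3]), array([281.3, 206.8]), array([281.9, 207.9]), array([373.1, 243.8]), array([372.7, 247.7]), array([376.5, 215. ]), array([376. , 219.4])]
8 [570.72610327  27.11106911] [array([284.8, 210.1]), array([285.3, 211. ]), array([281.4, 203.2]), array([282. , 204.3]), array([374.6, 245.9]), array([374.1, 249.8]), array([378. , 217.2]), array([377.5, 221.6])]
(np.float64(388.79876555639305), np.float64(210.94938210530682)) (np.float64(347.43036532818246), np.float64(155.20432492598854))
```

View pics/pin.png

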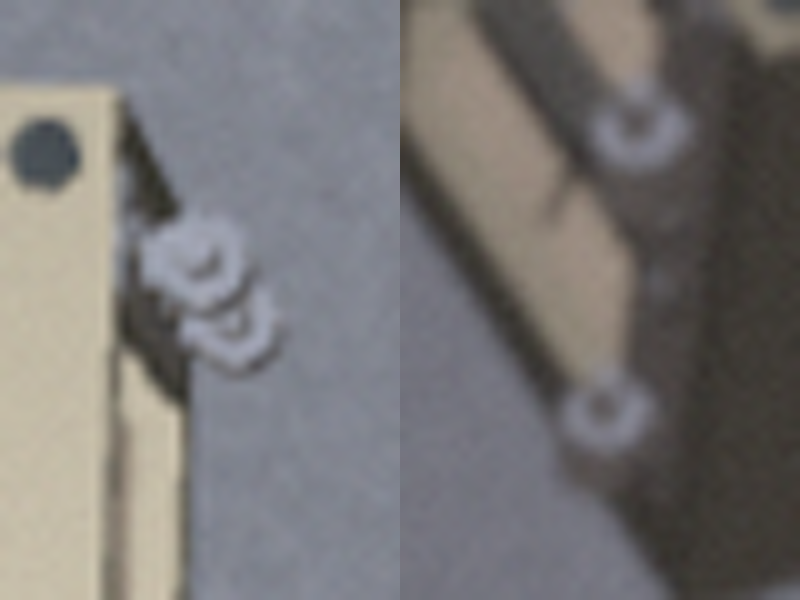

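The pin rings read (281.6,210.4) and (285.2,217.0) in the top view. That puts the hinge strip at about -6 mm, so the pin is near world (556.5, 27.5). The door's yaw is +15.5° and its centre is near (512.7,-349.9). Grasping now.

```bash
cat >> h.py <<'E'
from station import env,set_gripper
from scipy.spatial.transform import Rotation as Ro
def down(deg): return (Ro.from_euler('z',deg,degrees=True)*Ro.from_euler('x',180,degrees=True)).as_quat()
def st(tag=""):
    s=env.read_state();print(tag,"t%.1f"%s["time_s"],np.round(s["tool_pos"],1),"F",np.round(s["force"],1),"M",np.round(s["wrist_torque"],2),"w%.1f g%.1f"%(s["width"],s["grip_force"]),"q",np.round(s["qpos"],2));return s
E
python3 - <<'E'
from h import *
s=st(); env.move_l([163,603,420],rate=250)
q=down(105.5)
env.reach([512.7,-349.9,360],q); st("above")
env.move_l([512.7,-349.9,240],rate=120); st("down")
set_gripper(40); set_gripper(0); st("grip")
E
```

```text
t0.1 [162.9 603.  302. ] F [ 0.3 -0.8 -0.4] M [-0.01 -0.02 -0.04] w87.8 g0.0 q [ 1.29  0.42  1.63 -0.    1.09 -0.02]
above t4.3 [ 513.1 -349.3  360.1] F [-0.1 -0.   0.4] M [-0.04  0.06  0.01] w87.8 g0.0 q [-0.62  0.36  1.59  0.    1.2  -0.89]
down t5.4 [ 513.1 -350.2  240.8] F [ 0.  -0.  -0.2] M [-0.03  0.02  0.06] w87.7 g0.0 q [-0.62  0.49  1.68  0.    0.97 -0.89]
grip t6.8 [ 513.2 -349.8  240. ] F [ 2.6  0.2 -1.9] M [ 0.14 -0.68 -0.04] w15.5 g29.9 q [-0.62  0.49  1.68  0.    0.97 -0.89]
```

Run:
```python
from h import *
env.move_l([513.2,-349.8,300],rate=60); env.move_l([513.2,-349.8,375],rate=150); st("lift")
q=down(87.95)
env.reach([553.2,-150,375],q)
env.move_l([553.2,-150,284],rate=120); st("low")
env.hold(.3); env.move_l([553.2,-70.3,284],rate=60,f_stop=10); env.hold(.3);s=st("in")
im=viewer.camera("top");cv2.imwrite("pics/top1.png",im);sc=viewer.camera("scene");cv2.imwrite("pics/scene1.png",sc)
x,y=262,185
f=lambda i,x,y:cv2.resize(i[y:y+60,x:x+40],(400,600),interpolation=cv2.INTER_CUBIC)
cv2.imwrite("pics/hov.png",np.hstack([f(im,262,185),f(sc,352,195)]))
for z in(203+25,65+28,):print(proj("top",[556.7,27.6,z+(0)]),proj("scene",[556.7,27.6,z]))
```

```text
lift t8.6 [ 512.8 -349.5  374.1] F [-0.3 -0.9 -3.5] M [-0.07  0.06  0.  ] w15.9 g30.0 q [-0.62  0.35  1.57  0.    1.22 -0.89]
low t10.3 [ 553.7 -150.4  284.7] F [ 0.2  0.3 -2.4] M [-0.11  0.05  0.01] w15.9 g30.0 q [-0.29  0.37  1.76  0.    1.01 -0.25]
in t12.4 [553.2 -70.5 284. ] F [-0.2  0.4 -3.4] M [-0.08  0.09  0.  ] w16.1 g30.0 q [-0.15  0.35  1.8  -0.    1.   -0.11]
(np.float64(280.00201207270686), np.float64(207.13324553324333)) (np.float64(376.55815235503377), np.float64(202.88480925193375))
(np.float64(284.37222154646395), np.float64(215.27120323539793)) (np.float64(372.3933555996397), np.float64(239.19878682841727))
```

View pics/hov.png

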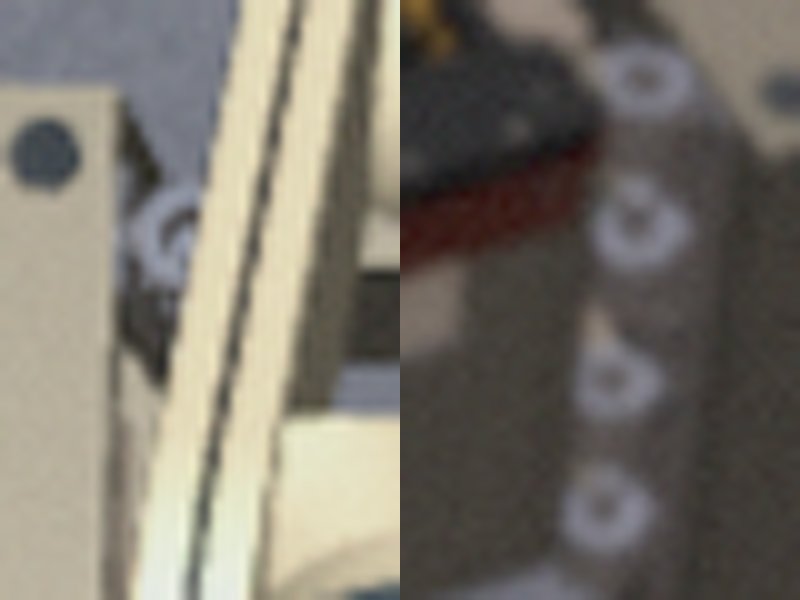

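The scene view shows the barrel rings at about (376.0,202.5) and (373.3,232.5), above the bracket rings at (375.6,217) and (371.9,245.4). The door is within a couple of millimetres of alignment and slightly short in y, so I'll feel for the pins.

Run:
```python
from h import *
b=np.array([553.2,-70.3]);c0=np.array([0,1.2])
offs=sorted([(i,j) for i in np.arange(-5,5.1,1.25) for j in np.arange(-2.5,2.6,1.25)],key=lambda o:o[0]**2+(1.3*o[1])**2)
for k,o in enumerate(offs[:22]):
    p=b+c0+o
    env.move_l([*p,275.5],rate=30 if k==0 else 15)
    hit=env.move_l([*p,266],rate=15,f_stop=5)
    s=env.read_state(); print(o,hit,np.round(s["tool_pos"],1),np.round(s["force"],1),np.round(s["wrist_torque"],2),"%.1f"%s["time_s"])
    if not hit or s["tool_pos"][2]<269: break
```

```text
(np.float64(0.0), np.float64(0.0)) True [553.4 -69.3 270.8] [ 0.7 -1.5  3.2] [ 0.1  -0.02 -0.05] 13.3
(np.float64(-1.25), np.float64(0.0)) True [552.  -69.2 270.8] [ 1.  -2.   3.3] [ 0.1  -0.09  0.03] 14.3
(np.float64(1.25), np.float64(0.0)) True [554.5 -69.4 270.2] [ 0.2 -1.9  3.1] [-0.   -0.06 -0.07] 15.3
(np.float64(0.0), np.float64(-1.25)) True [553.2 -70.5 270.3] [ 0.5 -2.4  2.6] [ 0.11 -0.03 -0.04] 16.3
(np.float64(0.0), np.float64(1.25)) True [553.5 -68.4 271.4] [-0.1 -1.   1.7] [-0.17 -0.06 -0.01] 17.2
(np.float64(-1.25), np.float64(-1.25)) True [552.  -70.5 270.9] [-0.2 -0.9  3. ] [ 0.13 -0.06 -0.06] 18.1
(np.float64(-1.25), np.float64(1.25)) True [552.3 -68.5 271.3] [ 1.2 -2.3  2.6] [-0.18  0.03 -0.02] 19.1
(np.float64(1.25), np.float64(-1.25)) True [554.5 -70.6 270.9] [ 0.3 -1.8  4.3] [ 0.02 -0.04 -0.02] 20.1
(np.float64(1.25), np.float64(1.25)) True [554.8 -68.5 271.2] [ 0.5 -2.1  2.1] [-0.13  0.04  0.  ] 21.0
(np.float64(-2.5), np.float64(0.0)) True [550.8 -69.2 270.8] [-0.7 -1.6  2.9] [ 0.03 -0.09 -0.02] 22.0
(np.float64(2.5), np.float64(0.0)) True [555.7 -69.4 270.4] [
[... 481 characters left out ...]
at64(-2.5)) True [553.2 -71.8 270.6] [ 0.5 -1.7  2.3] [ 0.13 -0.13 -0.05] 28.2
(np.float64(0.0), np.float64(2.5)) True [552.4 -67.1 274. ] [-0.3 -0.8 -2.5] [-0.29 -0.05 -0.05] 29.1
(np.float64(-1.25), np.float64(-2.5)) True [552.  -71.8 270.9] [-0.6 -2.2  1.4] [ 0.1  -0.14  0.02] 30.0
(np.float64(-1.25), np.float64(2.5)) True [552.3 -67.2 271.7] [ 0.3 -1.4  2.5] [-0.16 -0.08 -0.02] 31.0
(np.float64(1.25), np.float64(-2.5)) True [554.5 -71.7 271.1] [ 0.5 -0.4  2.5] [ 0.06 -0.1  -0.04] 32.0
(np.float64(1.25), np.float64(2.5)) True [554.8 -67.2 271.5] [ 0.3 -2.7  3.1] [-0.06  0.04 -0.01] 33.0
(np.float64(-3.75), np.float64(0.0)) True [549.4 -69.3 270.5] [ 0.9 -2.   1.6] [ 0.08 -0.14 -0.04] 34.1
```

Run:
```python
from h import *
env.move_l([553.2,-69.5,284],rate=60); s=st("up")
sc=viewer.camera("scene");cv2.imwrite("pics/scene2.png",sc)
for p in [(556.7,28.4,228),(556.7,28.4,118)]+[(556.7-3.5*k,28.4-98*k,238) for k in (.14,1,1.86)]+[(556.7-3.5*k,28.4-98*k,58) for k in (.14,1,1.86)]: print(np.round(p,0),np.round(proj("scene",p),1))
x,y=280,180
cv2.imwrite("pics/p2.png",cv2.resize(sc[y:y+100,x:x+130],(780,600),interpolation=cv2.INTER_CUBIC))
```

```text
up t34.5 [553.4 -69.5 284.3] F [ 0.  -0.7 -4.6] M [-0.05 -0.01 -0.01] w15.7 g30.0 q [-0.14  0.36  1.77 -0.02  1.05 -0.1 ]
[557.  28. 228.] [376.8 202.8]
[557.  28. 118.] [373.4 232.8]
[556.  15. 238.] [372.1 201.5]
[553. -70. 238.] [340.4 212. ]
[ 550. -154.  238.] [307.5 222.8]
[556.  15.  58.] [367.1 249.3]
[553. -70.  58.] [338.4 259.5]
[ 550. -154.   58.] [308.8 270.1]
```

View pics/p2.png

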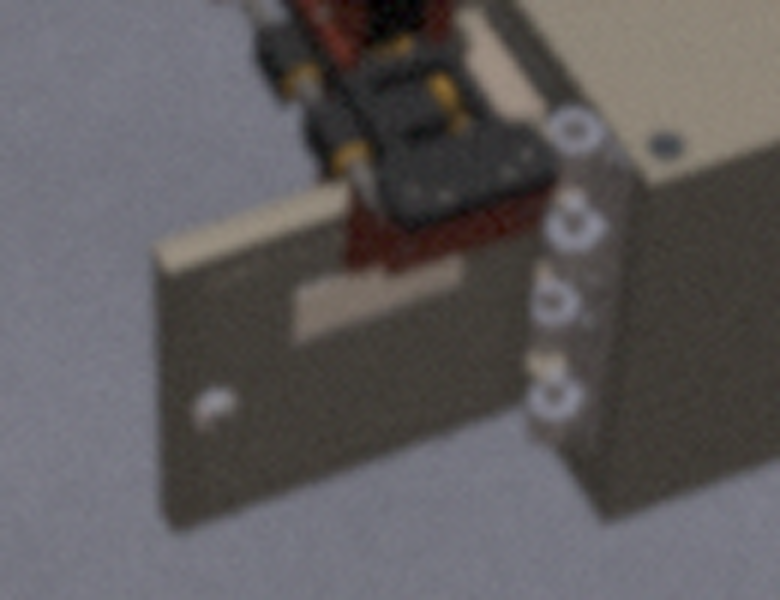

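The crop shows the upper barrel at (375.4,201.3), the lower at (371.8,229.6), and the brackets at (375.4,217.1) and (372.1,245.4). The barrels' spacing has shrunk since the last look, so the door may have tilted. I suspect the tool orientation drifted over the many pokes.

Run:
```python
from h import *
s=env.read_state();d=(Ro.from_quat(s["orientation"])*Ro.from_quat(down(87.95)).inv()).as_rotvec(degrees=True);print("drift deg",d)
# line fit of door bottom edge & free edge in scene1 / scene2
for n in(1,2):
    g=cv2.cvtColor(cv2.imread(f"pics/scene{n}.png"),cv2.COLOR_BGR2GRAY).astype(float);g=cv2.GaussianBlur(g,(3,3),0)
    pts=[]
    for u in range(313,362):
        v0=int(round(270.1+(u-308.8)*(249.3-270.1)/(367.1-308.8)));col=np.diff(g[v0-8:v0+9,u]);k=int(np.argmax(col))
        if 0<k<15:
            a,b,c=col[k-1:k+2];k2=k+.5*(a-c)/(a-2*b+c+1e-9); pts.append((u,v0-8+k2+.5))
    pts=np.array(pts);f=np.polyfit(*pts.T,1);r=pts[:,1]-np.polyval(f,pts[:,0]);ok=abs(r)<1;f=np.polyfit(*pts[ok].T,1);print("bottom",n,f,np.polyval(f,[313,360]),ok.sum())
    pts=[]
    for v in range(230,264):
        row=np.diff(g[v,298:318]);k=int(np.argmin(row))
        if 0<k<18:
            a,b,c=row[k-1:k+2];pts.append((v,298+k+.5*(a-c)/(a-2*b+c+1e-9)+.5))
    pts=np.array(pts);f=np.polyfit(*pts.T,1);r=pts[:,1]-np.polyval(f,pts[:,0]);ok=abs(r)<1;f=np.polyfit(*pts[ok].T,1);print("free",n,f,ok.sum())
th=np.deg2rad(-2.05)
def P(tcp,y,z,x=8): # door pt
    return [tcp[0]+np.cos(th)*x-np.sin(th)*y,tcp[1]+np.sin(th)*x+np.cos(th)*y,tcp[2]-226+z]
for tcp in([553.2,-70.5,284],[553.4,-69.5,284.3]):
    A=np.array([proj("scene",P(tcp,y,0)) for y in(-80,75)]);f=np.polyfit(*A.T,1);print("pred bottom",f,np.polyval(f,[313,360]))
    A=np.array([proj("scene",P(tcp,-85,z)) for z in(30,150)]);print("pred free",np.polyfit(A[:,1],A[:,0],1),A)
```

```text
drift deg [-0.79330663  2.52871735  0.40066915]
bottom 1 [-3.57123577e-01  3.81856316e+02] [270.07663674 253.29182861] 49
free 1 [3.57918023e-02 2.97472120e+02] 34
bottom 2 [-3.72263479e-01  3.83633706e+02] [267.1152374  249.61885387] 49
free 2 [2.61737632e-02 2.99294561e+02] 34
pred bottom [-3.57803209e-01  3.83265111e+02] [271.27270675 254.45595593]
pred free [2.63714933e-02 3.02298519e+02] [[309.29615368 265.34843868]
 [308.46885171 233.9773685 ]]
pred bottom [-3.57794629e-01  3.83247073e+02] [271.25735375 254.44100621]
pred free [2.54444220e-02 3.02939492e+02] [[309.6871641  265.19260535]
 [308.88861969 233.80873616]]
```

The orientation did drift: `move_l` with `rot=None` re-adopts the measured pose, and the door is now 2.5° off. I'll level it and repeat the search with the orientation held explicitly.

Run:
```python
from h import *
q=down(87.95);b=np.array([553.4,-68.9])
env.move_l([*b,276],rot=q,rate=25); env.hold(.1)
s=st("lvl");print((Ro.from_quat(s["orientation"])*Ro.from_quat(q).inv()).as_rotvec(degrees=True))
offs=sorted([(i*1.4,j*1.4) for i in range(-3,4) for j in range(-1,2)],key=lambda o:o[0]**2+(1.1*o[1])**2)
for k,o in enumerate(offs):
    p=b+o
    env.move_l([*p,274.5],rot=q,rate=25)
    hit=env.move_l([*p,266.5],rot=q,rate=16,f_stop=6)
    s=env.read_state(); print(np.round(o,1),hit,np.round(s["tool_pos"],1),np.round(s["force"],1),np.round(s["wrist_torque"],2),"%.1f"%s["time_s"])
    if not hit or s["tool_pos"][2]<269 or s["time_s"]>42: break
```

```text
lvl t35.1 [553.1 -69.  275.7] F [-1.3 -3.6 -4.5] M [-1.03  0.49  0.1 ] w16.1 g30.0 q [-0.15  0.36  1.8  -0.    0.98 -0.11]
[-0.01317433  0.07089128  0.0107867 ]
[0. 0.] True [553.9 -69.4 269.3] [ 1.7 -1.3 -0.7] [-0.21 -0.25 -0.13] 35.7
[-1.4  0. ] True [552.2 -69.3 270.1] [-0.4 -1.4  3.7] [-0.04  0.05 -0.05] 36.5
[1.4 0. ] False [555.  -69.  266.4] [ 1.8 -4.5 -3.5] [-1.21 -0.29 -0.13] 37.5
```

Run:
```python
from h import *
q=down(87.95)
for z in (262,258.5,256):
    h=env.move_l([555.0,-69.0,z],rot=q,rate=14,f_stop=9);s=st(f"{z} {h}")
    if h: break
cv2.imwrite("pics/scene3.png",viewer.camera("scene"))
```

```text
262 False t38.0 [555.  -69.1 261.9] F [ 1.  -5.  -2.5] M [-1.36 -0.13 -0.16] w15.6 g30.0 q [-0.15  0.38  1.81 -0.    0.95 -0.11]
258.5 False t38.4 [555.1 -69.1 258.5] F [ 0.4 -4.3 -2.6] M [-1.41 -0.09 -0.08] w16.3 g30.0 q [-0.15  0.38  1.81 -0.    0.95 -0.11]
256 False t38.7 [555.1 -69.1 256. ] F [ 0.9 -4.3 -1.7] M [-1.39 -0.13 -0.14] w15.7 g30.0 q [-0.15  0.39  1.81 -0.    0.94 -0.11]
```

Run:
```python
from h import *
q=down(87.95)
h=env.move_l([555.0,-69.0,253],rot=q,rate=12,f_stop=5);s=st(f"{h}")
sc=viewer.camera("scene");cv2.imwrite("pics/scene4.png",sc)
cv2.imwrite("pics/p4.png",cv2.resize(sc[180:280,280:410],(780,600),interpolation=cv2.INTER_CUBIC))
```

```text
True t39.0 [555.2 -69.5 254.6] F [-0.2 -2.2  3.4] M [-0.14  0.1  -0.02] w15.9 g30.0 q [-0.15  0.39  1.81 -0.    0.94 -0.11]
```

View pics/p4.png

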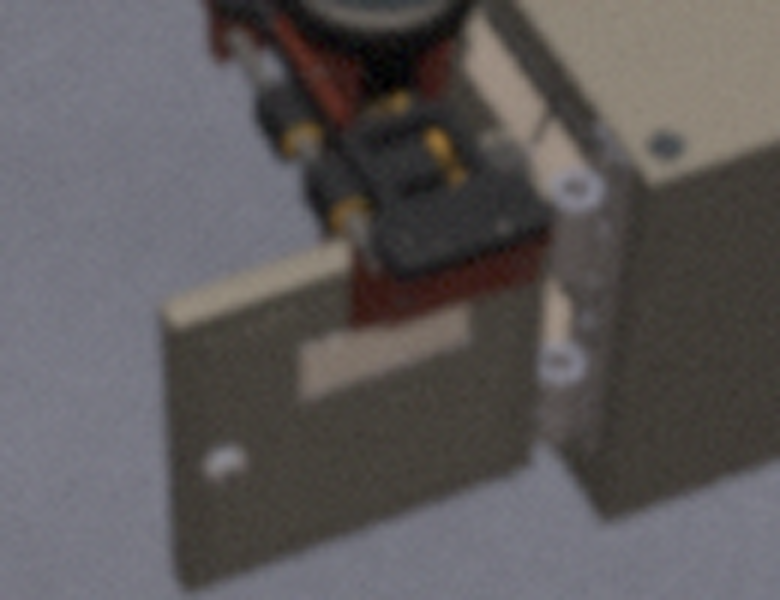

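The door is seated, with both barrels down on the brackets. I'll release it, go round to the outside face, and push it shut along the arc.

Run:
```python
from h import *
H=np.array([558.6,28.7]);T0=-2.05
def pose(a,off,rho=140):
    an=np.deg2rad(T0-a);n=np.array([np.cos(an),np.sin(an)]);u=np.array([np.sin(an),-np.cos(an)])
    return H+rho*u+(8+13.5+off)*n, down(T0-a+90)
set_gripper(32); st("open")
q=down(87.95);env.move_l([555.2,-69.5,330],rot=q,rate=120); 
p,q=pose(0,25); env.move_l([*p,330],rot=q,rate=150); set_gripper(0)
env.move_l([*p,252],rot=q,rate=120); st("beside")
for a in range(0,83,9):
    p,q=pose(a,3); h=env.move_l([*p,252],rot=q,rate=70,f_stop=12)
    if h: st(f"stop {a}"); break
s=st("near")
sc=viewer.camera("scene");cv2.imwrite("pics/scene5.png",sc)
cv2.imwrite("pics/p5.png",cv2.resize(sc[130:280,270:465],(780,600),interpolation=cv2.INTER_CUBIC))
```

```text
open t39.5 [554.9 -70.  253.8] F [ 0.2  0.2 -0.5] M [-0.06  0.02 -0.  ] w32.1 g0.0 q [-0.15  0.39  1.81 -0.    0.94 -0.11]
beside t42.3 [ 600.5 -113.   252.5] F [ 0.7  0.5 -0.4] M [-0.12  0.06  0.  ] w0.4 g0.0 q [-0.21  0.46  1.7  -0.    0.98 -0.17]
near t47.0 [423.  -12.8 252.1] F [ 0.7 -0.5 -0.5] M [-0.02  0.13 -0.03] w0.4 g0.0 q [-0.06  0.2   2.1  -0.    0.84  1.39]
```

View pics/p5.png

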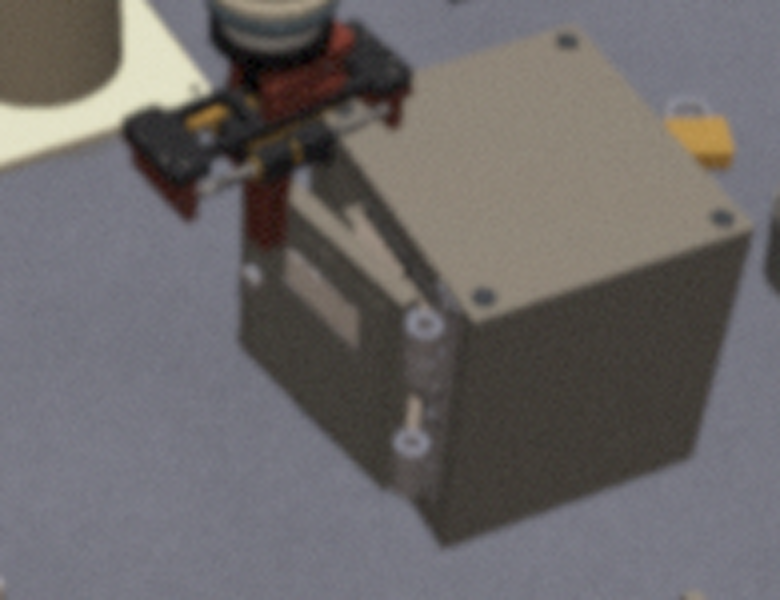

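The door is nearly shut, with the fingers on its outside face and both barrels on the brackets. Now for the final gentle press.

Run:
```python
from h import *
H=np.array([558.6,28.7]);T0=-2.05
def pose(a,off,rho=140):
    an=np.deg2rad(T0-a);n=np.array([np.cos(an),np.sin(an)]);u=np.array([np.sin(an),-np.cos(an)])
    return H+rho*u+(8+13.5+off)*n, down(T0-a+90)
p,q=pose(87,3); print(env.move_l([*p,252],rot=q,rate=40,f_stop=6)); st()
p,q=pose(90,-8); print(env.move_l([*p,252],rot=q,rate=15,f_stop=4)); s=st(); env.hold(.3)
P=s["tool_pos"]; n=np.array([-.0358,-.9994])
env.move_l([*(P[:2]+n*30),252],rot=q,rate=50); env.move_l([*(P[:2]+n*60),350],rot=q,rate=150); st()
sc=viewer.camera("scene");t=viewer.camera("top")
cv2.imwrite("pics/p6.png",np.hstack([cv2.resize(sc[130:280,270:400],(520,600)),cv2.resize(t[180:310,220:290],(280,600))]))
```

```text
False
 t47.6 [419.2   1.7 252. ] F [ 0.2 -0.4 -1.1] M [-0.01  0.14 -0.02] w0.5 g0.0 q [-0.02  0.2   2.11 -0.    0.84  1.53]
True
 t48.4 [418.4  14.7 251.9] F [ 0.6 -3.2  0.6] M [-0.39  0.04 -0.08] w0.4 g1.5 q [ 0.01  0.2   2.11 -0.    0.84  1.6 ]
 t50.3 [415.8 -45.  349.4] F [ 0.2 -0.4  0.6] M [0.01 0.13 0.02] w0.2 g0.0 q [-0.14  0.05  2.01  0.    1.08  1.47]
```

View pics/p6.png

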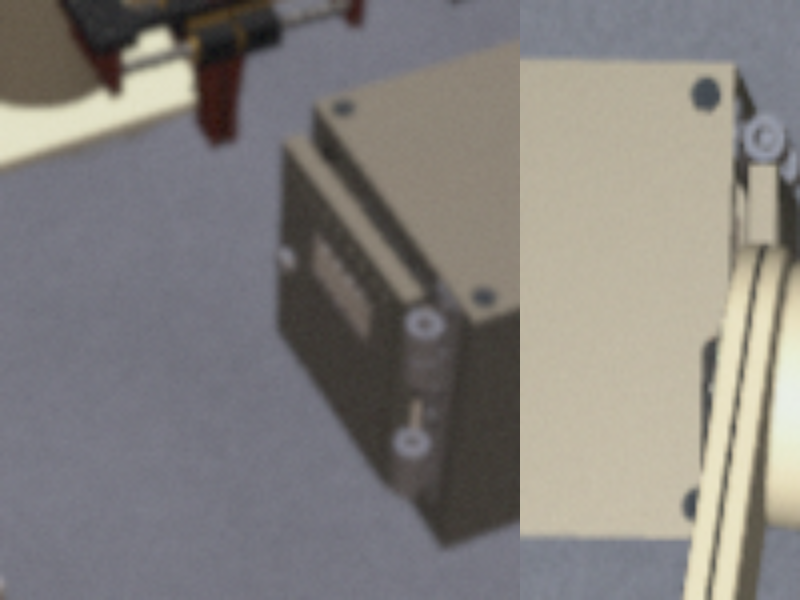

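Run:
```python
from h import *
H=np.array([558.6,28.7])
for a in(90,86,83):
    an=np.deg2rad(-2.05-a);n=np.array([np.cos(an),np.sin(an)]);u=np.array([np.sin(an),-np.cos(an)])
    print(a,[np.round((np.array(proj("scene",[*(H+183*u+k*n),z]))-[270,130])*4,0) for k,z in((8,210),(-8,210),(8,30))])
```

```text
90 [array([285., 135.]), array([307., 128.]), array([278., 323.])]
86 [array([269., 141.]), array([290., 133.]), array([263., 329.])]
83 [array([256., 146.]), array([277., 138.]), array([252., 335.])]
```

The picture shows the door's free-edge corners at (285,137), (308,130) and (279,326). That matches the 90° (shut) prediction. The robot is clear, so I'm signing off.

```bash
python3 -c "
from station import workorder
print(workorder.sign_off())"
```

```text
the job is handed in; nothing more can be done
None
```

The door is hanging fully down on both hinge pins and shut against its buffers, with the arm clear of it; I handed the job in at about 50 s of robot time, and sign-off returned no verdict.

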